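Lock the slow cooker's travel latch

ROBOT

A 6-joint arm with a two-finger parallel gripper is mounted at the origin on the work surface. World frame = base frame: x ahead of the robot, y to its left, z up, the work surface at z = 0. Lengths are in m, angles in rad, forces in N, time in s.
With the tool pointing down it reaches from about 0.25 to 0.725 m from the base axis. Payload 4 kg.
Tool frame: the origin (TCP) lies on the front face of the gripper's body, between the roots of the fingers; the fingertips stand manip.tips_ahead ahead of it and the grasp point (between the pads) lies 54 mm ahead of it (manip.tips_ahead is the distance from the TCP to the fingertips, in m); z points along the fingers, y is the line along which they close (so a half turn about z gives the same grasp; the last joint's range is limited). The gripper opens to 85 mm and grips with 20 to 120 N. Pads are 22 mm wide; open, the fingers measure 114 mm over their backs; the gripper's body (76 mm by 85 mm) begins 54 mm behind the grasp point. The pads swing forward as they close: fully open they stand 13 mm farther back than shut.
Start: joints at [1.315, 0.241, 0.005, 1.335, 0, 1.571], TCP at [0.127, 0.484, 0.304] pointing down, gripper open.
Joint ranges: [-2.72, 2.72], [-1.05, 1.87], [-1.09, 1.28], [-1.99, 2.15], [-1.42, 1.44], [-3.14, 3.14]. Speed limits (rad/s): [2.79, 2.79, 3.14, 3.14, 3.14, 3.14].

INTERFACE

Orientations are given as [roll, pitch, yaw] about the fixed x, y, z axes, in that order (R = Rz(yaw) Ry(pitch) Rx(roll)).
In Python, from station import manip, cams, ticket gives the robot as it stands.
- The arm moves only by the shell command python3 -m crank 'ROWS'. ROWS is JSON, a list that holds one entry, the list of rows, each a list of 5 numbers: the opening, from 0 (shut) to 1 (fully open), then the shift along the tool's x, y, z in cm, then the turn about the tool's z in degrees. A call has 1 to 20 rows; each row shifts and turns the commanded pose from where the row before left it, along the tool's axes as they then stand; what a row does not reach is not made up. A row lasts 1/10 s, in which the tool goes at most 50 mm and 8.59 degrees, less where a joint would pass 70% of its speed; a pose out of reach is approached as far as the arm can. A call is refused whole if a number of a shift passes 5 or a number of a turn 8.59, either way. A call with a gripper value outside its range is refused whole. The fingers move at their own pace and stop on an object; the grip force is fixed at half the most. Time passes only in rows, so rows that do not move let the fingers close. It gives the time, the measured TCP pose, the force, the opening and the grip force at its end, in the units of the state.
- manip.get_obs(): the state, without advancing time (a new reading comes with each control period).
- cams.capture(name): name is "scene" or "top"; returns the picture (384x512x3 uint8, blue, green, red); there is no depth.
- cams.camera_params(name): a dict with "intrinsics" (3x3 intrinsics, pixels), "rvec" (rotation vector, rad) and "tvec" (3), from world to camera coordinates, as OpenCV has them. Camera axes: x right, y down, z forward; pixel columns grow to the right and rows downward; lengths in m; the calibration is good to about 2 mm. A picture is of the moment at which its call begins. camera_params takes no time and is no camera call.
- ticket.hand_in(): hands the job in; it is judged then, once.
The state is a dict: "clock": time; "qpos": joint angles; "joint_velocities": joint speeds; "joint_efforts": joint torques, N m; "tool_pos": TCP position; "orientation": TCP orientation; "contact_force": force on the tool from outside, world axes, zero at the start; "torque": the same for the moment, N m; "width": opening from 0.0 (shut) to 1.0 (fully open); "grip_force": force on a finger pad.
Only numpy, scipy, OpenCV 4.12 (cv2) and the standard library are available. Lean on these libraries where they do the work, as an engineer would, in place of code of your own. Each camera call takes 0.05 s, during which the arm holds its last target. There are 200 camera calls.

TASK

Lock the slow cooker down for the drive: with the fingertips, push the red knob along its L-shaped slot towards the cooker until it reaches the corner, then push it round the corner and fully home at the end of the short leg. Only push it, gently: do not pinch the knob or lift it, do not ram it against the slot's ends, and leave the jar, dish and sifter where they stand. Finish with the hand clear of everything.

Things in the scene. Friction and masses are not known exactly. Their poses are not given: they have to be found in the camera images.
- latch: Fixed latch housing. Origin on the counter under the slot's starting end; z up, +y along the long leg towards the cooker, +x along the short leg from corner to locked end. Flat aluminium top 26 mm above the counter, x -40 to 90, y -40 to 130 mm. Slot 20 mm wide; centre lines: (0,0) to corner (0,90), then to the end (50,90) mm.
- knob: The pin follower: red upright straight-sided cylinder 30 mm across, 30 to 72 mm above the counter, on a 16 mm pin standing in the slot with 2 mm play each side. Origin on its axis at counter level; axes as the latch's. Slides with about 2.5 N of friction, stays where left, no spring. It stands in the bolt by its own weight (about 150 g): lifting could pull it out, which is not allowed.
- knob_mid (a point): Centre of the red knob, half-way up it: 51 mm above the counter.
- slot_start (a point): Centre line of the slot at its starting end, at the housing's top face (26 mm above the counter).
- slot_corner (a point): Centre line of the slot at its corner, same height.
- slot_end (a point): Centre line of the slot at its locked end (where the knob's axis must finish), same height.
- bolt (a joint): Travel of knob and bolt along the long leg (latch +y), m: 0 at the starting end, 0.09 at the corner. It starts between 0 and 0.035. The flat steel bolt, driven by the knob, slides into the brass keeper of the cooker's cradle.
- cross (a joint): Travel of the knob along the short leg (latch +x), m: 0 in the long leg, 0.05 at the locked end. It can move only when the bolt is at the corner.
- jar: Loose amber glass jar with a steel twist cap, 70 mm across, 120 mm tall; origin at the centre of its underside. Bystander.
- dish: Loose round blue ceramic dish, 116 mm across, 45 mm tall; origin at the centre of its underside. Bystander.
- sifter: Loose stainless sifter cup, 94 mm across, 85 mm tall, open on top, with a loop handle reaching 90 mm from its axis along its own +x; origin at the centre of its underside. Bystander.
- cooker: Stainless slow cooker fixed to the latch's frame, centred at latch (30, 360) mm: radius 118 mm, black side handles reaching 140 mm along its y, 220 mm high with its lid knob. Origin at the centre of its underside, 10 mm above the counter, on a cradle 270 mm square and 10 mm high. A flat gray trivet, 8 mm high, lies fixed beyond it (+x).
- keeper (a point): Top centre of the fixed brass keeper loop that the bolt slides into: 52 mm wide (latch x), 30 mm long (latch y), top 32 mm above the counter.

How it is judged:
On the way, in this order (a step that is already met when the one before it is completed fails the run):
1. the knob is pushed along the long leg to the corner (value of joint bolt above 0.084 m and value of joint cross below 0.02 m), for 0.05 s.
2. the knob is pushed along the short leg to its end (value of joint cross above 0.045 m), for 0.1 s.
At the end, for the whole second after the job is handed in: The knob rests, seated and still, within 5 mm of the end of the short leg, and the bolt is within 6 mm of its full travel (value of joint bolt above 0.084 m and value of joint cross above 0.045 m and height (world z) of knob_mid below 0.055 m and linear speed of knob below 0.01 m/s); the robot touches nothing.
It fails at once if the knob is lifted by more than 7 mm (height (world z) of knob_mid above 0.058 m).
It fails at once if the knob is squeezed or rammed with more than 40 N (contact force between the fingers and knob above 40 N).
It fails at once if the jar is moved by more than 15 mm (distance of jar from where it was at the start of the episode above 0.015 m).
It fails at once if the dish is moved by more than 15 mm (distance of dish from where it was at the start of the episode above 0.015 m).
It fails at once if the sifter is moved by more than 15 mm (distance of sifter from where it was at the start of the episode above 0.015 m).
It also fails if it takes over 42 s, if anything falls off the work surface, if the arm or the gripper's body presses on something with over 40 N, if the wrist force passes 120 N, or if a joint passes its speed limit or range.

## Working session

There is one attempt and no reset: what is moved stays moved. The work goes in short steps, Python scripts to look and compute and a shell command to move; the robot and the scene stay as the last step left them, time stands still between calls to the robot, and variables do not carry over. Pictures are saved under pics/ and viewed, at most 10 in all, crops included, and the job is handed in when it is done.

```bash
mkdir -p pics; python3 - <<'E'
from station import manip,cams
import cv2
for n in("scene","top"):
    cv2.imwrite(f"pics/{n}0.png",cams.capture(n)); p=cams.camera_params(n); print(n,p)
o=manip.get_obs(); print(o, manip.tips_ahead)
E
```

```text
scene {'intrinsics': array([[496.88437385,   0.        , 259.99469845],
       [  0.        , 496.88437385, 186.45259885],
       [  0.        ,   0.        ,   1.        ]]), 'rvec': array([ 1.08900445,  2.39500536, -0.99523237]), 'tvec': array([ 0.41012719, -0.27717822,  1.55038322])}
top {'intrinsics': array([[349.90461778,   0.        , 254.58817688],
       [  0.        , 349.90461778, 189.6964663 ],
       [  0.        ,   0.        ,   1.        ]]), 'rvec': array([ 2.18732291, -2.154222  ,  0.10601541]), 'tvec': array([-0.01692678,  0.64177458,  0.79702667])}
{'clock': 0.1, 'qpos': array([1.31502837e+00, 2.41360052e-01, 3.88786378e-03, 1.33522168e+00,
       1.48789563e-05, 1.57082258e+00]), 'joint_velocities': array([ 0.0003142 , -0.00148343,  0.00351018, -0.00112518,  0.00206239,
        0.00042687]), 'joint_efforts': array([ 5.91209778e-05, -3.73137903e+01,  2.53010541e+01,  1.08832429e-02,
        1.04121733e-05,  2.60455124e-05]), 'tool_pos': array([0.12638393, 0.48332643, 0.3031017 ]), 'orientation': array([-3.13969511e+00, -1.48291064e-05,  2.88579842e+00]), 'contact_force': array([ 0.280404  ,  0.42056921, -1.07199268]), 'torque': array([ 0.01722438,  0.01082891, -0.05620368]), 'grip_force': 0.0, 'width': 1.0010723098338095} 0.0726
```

View pics/scene0.png

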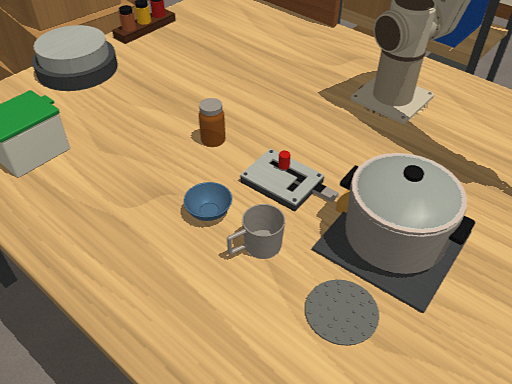

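View pics/top0.png

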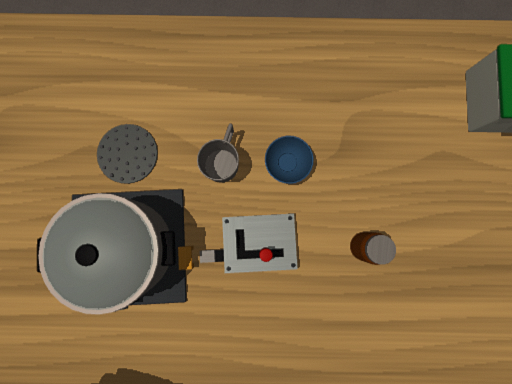

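The scene picture shows the latch with its red knob at about (285,160). In the top picture the housing spans about (223,214)-(299,271), with the knob at (266,255), the sifter at (220,160), the dish at (290,160) and the jar at (378,249). The cooker is to the left.

```bash
cat > h.py <<'E'
import numpy as np,cv2
from station import manip,cams
def ray(n,uv,z):
    p=cams.camera_params(n);R=cv2.Rodrigues(p["rvec"])[0];t=np.ravel(p["tvec"])
    q=np.linalg.solve(p["intrinsics"],[uv[0],uv[1],1]);C=-R.T@t;d=R.T@q
    return C+d*(z-C[2])/d[2]
def proj(n,P):
    p=cams.camera_params(n);return cv2.projectPoints(np.float64(P).reshape(-1,1,3),p["rvec"],p["tvec"],p["intrinsics"],None)[0].reshape(-1,2)
def red(n,img):
    b,g,r=[img[...,i].astype(int) for i in range(3)]
    m=((r>110)&(g<60)&(b<60)).astype(np.uint8)
    return m
def fitlatch(img):
    from scipy.optimize import least_squares
    hsv=cv2.cvtColor(img,cv2.COLOR_BGR2HSV)
    m=((hsv[...,1]<50)&(hsv[...,2]>120)).astype(np.uint8); m[:, :217]=0;m[:,305:]=0;m[:205]=0;m[280:]=0
    c=max(cv2.findContours(m,0,2)[0],key=cv2.contourArea)
    return cv2.minAreaRect(c)
E
python3 - <<'E'
from h import *
img=cv2.imread("pics/top0.png")
r=fitlatch(img);bx=cv2.boxPoints(r);print(r)
W=[ray("top",b,.026) for b in bx];print(np.round(W,4))
for i in range(4):print(np.linalg.norm(W[i]-W[i-1]))
m=red("top",img);ys,xs=np.nonzero(m[200:290,200:310]);print(len(xs),xs.mean()+200,ys.mean()+200,xs.min()+200,xs.max()+200,ys.min()+200,ys.max()+200)
print("knob",ray("top",(xs.mean()+200,ys.mean()+200),.065))
for n,uv,z in(("jar",(381,249),.12),("dish",(290,160),.045),("sifter",(219,160),.085),("handle",(231,127),.05)):print(n,ray("top",uv,z))
c=cv2.resize(img[195:290,195:315],None,fx=6,fy=6,interpolation=cv2.INTER_CUBIC)
cv2.imwrite("pics/c0.png",c)
E
```

```text
((259.0469970703125, 242.8922576904297), (55.397010803222656, 72.42607116699219), 86.98721313476562)
[[ 0.5761  0.0703  0.026 ]
 [ 0.5877 -0.1007  0.026 ]
 [ 0.459  -0.1081  0.026 ]
 [ 0.4477  0.0604  0.026 ]]
0.12874446435452916
0.17142008691612914
0.12888674906492412
0.1688119051044387
125 265.464 254.88 260 271 249 261
knob [ 0.49293224 -0.03366781  0.065     ]
jar [ 0.51336958 -0.27195354  0.12      ]
dish [ 0.71198106 -0.08925579  0.045     ]
sifter [0.70210295 0.07326327 0.085     ]
handle [0.78772095 0.05067409 0.05      ]
```

View pics/c0.png

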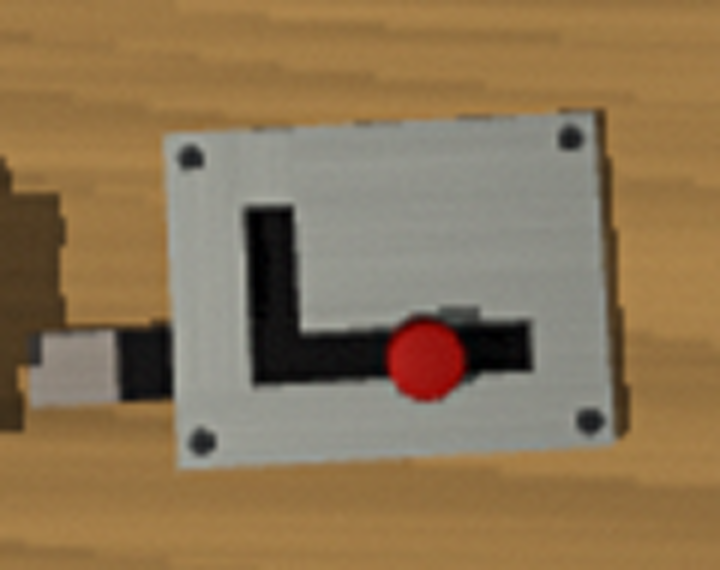

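The crop shows the slot clearly. Its long leg runs from right to left, the knob is about a third of the way along, and the short leg points up (world +x) at the left. I'll close the hand, turn the tool so its x points along latch +y, and move above the near side of the knob.

```bash
python3 -m crank '[[[0,0,0,-0.5,7.97],[0,0,0,-0.5,7.97],[0,0,0,0,7.97],[0,0,0,0,7.97],[0,0,0,0,7.97],[0,0,0,0,7.97],[0,0,0,0,7.97],[0,0,0,0,7.97],[0,0,0,0,7.97],[0,0,0,0,0],[0,0,0,0,0],[0,0,0,0,0]]]'
python3 -m crank '[[[0,-1.5,0.8,0,0],[0,-3,1.67,0,0],[0,-3,1.67,0,0],[0,-3,1.67,0,0],[0,-3,1.67,0,0],[0,-3,1.67,0,0],[0,-3,1.67,0,0],[0,-3,1.67,0,0],[0,-3,1.67,0,0],[0,-3,1.67,0,0],[0,-3,1.67,0,0],[0,-3,1.67,0,0],[0,-3,1.67,0,0],[0,-3,1.67,0,0],[0,-3,1.67,0,0],[0,-3,1.67,0,0],[0,-3,1.67,0,0],[0,-3,1.67,0,0],[0,-3,1.67,0,0],[0,-3,1.67,0,0]]]'
python3 -m crank '[[[0,-1.2,0.8,2,0],[0,0,0,3,0],[0,0,0,3,0],[0,0,0,2,0],[0,0,0,0,0],[0,0,0,0,0]]]'
cat > s.py <<'E'
from h import *
import sys
O=np.array([.4955,-.0660]);a=.063
ex=np.array([np.cos(a),np.sin(a)]);ey=np.array([-ex[1],ex[0]])
o=manip.get_obs();d=np.array(o["tool_pos"])[:2]-O
print("t",o["clock"],"latch mm",(d@ex*1e3).round(1),(d@ey*1e3).round(1),"z",o["tool_pos"][2].round(4),"rpy",o["orientation"].round(3),"F",o["contact_force"].round(1),"w",round(o["width"],3),"tips",manip.tips_ahead)
if len(sys.argv)>1:
    for n in("top","scene"):
        img=cams.capture(n);cv2.imwrite(f"pics/{n}{sys.argv[1]}.png",img)
        if n=="top":
            m=red(n,img);ys,xs=np.nonzero(m[200:290,200:310])
            if len(xs): k=ray(n,(xs.mean()+200,ys.mean()+200),.065)[:2]-O;print("knob",len(xs),k@ex*1e3,k@ey*1e3)
E
python3 s.py 1
```

```text
clock: 1.3
tool_pos: [0.1265, 0.4836, 0.3137]
orientation: [-3.141, 0.0, 1.636]
contact_force: [0.0, 0.5, -0.1]
width: -0.003
grip_force: 0.0
clock: 3.3
tool_pos: [0.4878, -0.0816, 0.314]
orientation: [-3.141, 0.0, 1.634]
contact_force: [0.9, 0.8, -0.1]
width: -0.002
grip_force: 0.0
clock: 3.9
tool_pos: [0.4963, -0.0915, 0.2143]
orientation: [-3.141, 0.0, 1.634]
contact_force: [0.1, -0.3, 0.0]
width: 0.001
grip_force: 0.0
t 3.9 latch mm -0.8 -25.5 z 0.2143 rpy [-3.141  0.     1.634] F [ 0.1 -0.3  0. ] w 0.001 tips 0.0726
knob 125 -0.5270801940147574 32.42971175014553
```

```bash
python3 -m crank '[[[0,0,0,2,0],[0,0,0,2,0],[0,0,0,2,0],[0,0,0,2,0],[0,0,0,1,0],[0,0,0,1,0],[0,0,0,0,0],[0,0,0,0,0]]]'
python3 s.py 2; python3 -c "
import cv2
i=cv2.imread('pics/scene2.png')[90:220,210:370];cv2.imwrite('pics/s2.png',cv2.resize(i,None,fx=4,fy=4,interpolation=2))"
```

```text
clock: 4.8
tool_pos: [0.4973, -0.0912, 0.1146]
orientation: [3.14, 0.0, 1.634]
contact_force: [-0.2, 0.5, -0.7]
width: 0.005
grip_force: 0.0
t 4.8 latch mm 0.2 -25.2 z 0.1146 rpy [3.14  0.    1.634] F [-0.2  0.5 -0.7] w 0.005 tips 0.0726
knob 125 -0.5270801940147574 32.42971175014553
```

View pics/s2.png

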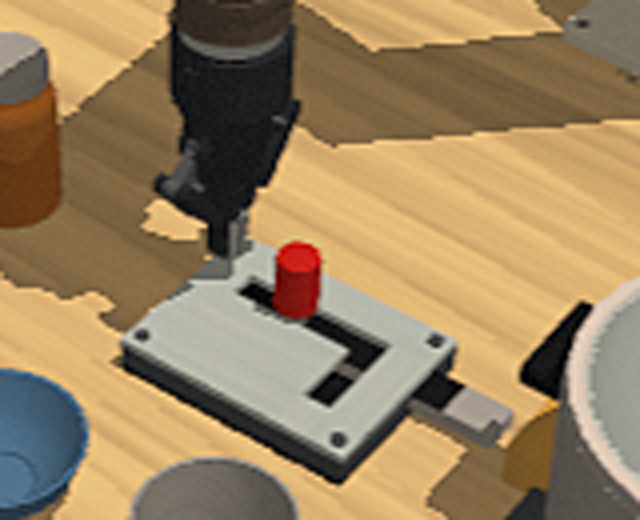

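The closed fingertips stand just behind the knob, about 15 mm above the housing top and in line with the long leg. I'll start pushing.

```bash
python3 -m crank '[[[0,1,0,0,0],[0,1,0,0,0],[0,0.5,0,0,0],[0,0.3,0,0,0],[0,0.3,0,0,0],[0,0.3,0,0,0],[0,0.3,0,0,0],[0,0.3,0,0,0],[0,0.3,0,0,0],[0,0.3,0,0,0],[0,0.3,0,0,0],[0,0.3,0,0,0],[0,0.3,0,0,0],[0,0.3,0,0,0],[0,0.3,0,0,0],[0,0.3,0,0,0]]]'
python3 s.py 3
```

```text
clock: 6.5
tool_pos: [0.4927, -0.0269, 0.1139]
orientation: [3.142, -0.0, 1.634]
contact_force: [-0.2, -3.1, 1.7]
width: -0.005
grip_force: 1.4
t 6.5 latch mm -0.3 39.2 z 0.1139 rpy [ 3.142 -0.     1.634] F [-0.2 -3.1  1.7] w -0.005 tips 0.0726
```

```bash
cat >> s.py <<'E'
def sk(f):
    img=cv2.imread(f);m=red("scene",img)[100:260,230:400];ys,xs=np.nonzero(m)
    k=ray("scene",(xs.mean()+230,ys.mean()+100),.053)[:2]-O
    return f,len(xs),(k@ex*1e3).round(1),(k@ey*1e3).round(1)
if len(sys.argv)>1:print(sk("pics/scene2.png"),sk(f"pics/scene{sys.argv[1]}.png"))
E
python3 s.py 4
```

```text
t 6.6 latch mm -0.4 39.5 z 0.1138 rpy [-3.141e+00 -1.000e-03  1.635e+00] F [ 0.6 -1.4  0.2] w -0.002 tips 0.0726
('pics/scene2.png', 167, np.float64(2.8), np.float64(34.1)) ('pics/scene4.png', 177, np.float64(2.7), np.float64(66.8))
```

```bash
python3 -m crank '[[[0,0.3,0,0,0],[0,0.3,0,0,0],[0,0.3,0,0,0],[0,0.3,0,0,0],[0,0.3,0,0,0],[0,0.3,0,0,0],[0,0.2,0,0,0],[0,0.1,0,0,0],[0,0,0,0,0]]]'
python3 s.py 5
```

```text
clock: 7.6
tool_pos: [0.4913, -0.006, 0.1138]
orientation: [-3.141, -0.0, 1.634]
contact_force: [-0.6, -2.0, -0.8]
width: -0.003
grip_force: 0.8
t 7.6 latch mm -0.4 60.2 z 0.1138 rpy [-3.141 -0.     1.634] F [-0.6 -2.  -0.8] w -0.003 tips 0.0726
('pics/scene2.png', 167, np.float64(2.8), np.float64(34.1)) ('pics/scene5.png', 173, np.float64(2.5), np.float64(87.6))
```

Knob is at about y = 86; I'll creep forward until the force rises.

```bash
python3 -m crank '[[[0,0.1,0,0,0],[0,0.1,0,0,0],[0,0.05,0,0,0],[0,0.05,0,0,0],[0,0,0,0,0]]]'
python3 -m crank '[[[0,0.05,0,0,0],[0,0,0,0,0]]]'
python3 s.py 6
```

```text
clock: 8.2
tool_pos: [0.4912, -0.0032, 0.1139]
orientation: [-3.141, -0.0, 1.634]
contact_force: [-0.4, -2.3, -1.2]
width: 0.0
grip_force: 1.2
clock: 8.4
tool_pos: [0.4911, -0.0027, 0.1139]
orientation: [-3.141, -0.0, 1.634]
contact_force: [0.4, -2.1, -0.5]
width: -0.006
grip_force: 1.2
t 8.4 latch mm -0.4 63.5 z 0.1139 rpy [-3.141 -0.     1.634] F [ 0.4 -2.1 -0.5] w -0.006 tips 0.0726
('pics/scene2.png', 167, np.float64(2.8), np.float64(34.1)) ('pics/scene6.png', 178, np.float64(2.7), np.float64(90.6))
```

```bash
python3 -m crank '[[[0,0.05,0,0,0],[0,0.05,0,0,0],[0,0,0,0,0]]]'
python3 -m crank '[[[0,0.05,0,0,0],[0,0,0,0,0]]]'
python3 -m crank '[[[0,0.05,0,0,0],[0,0,0,0,0]]]'
python3 s.py 7
```

```text
clock: 8.8
tool_pos: [0.4911, -0.0021, 0.1139]
orientation: [-3.141, 0.001, 1.634]
contact_force: [-0.7, -4.0, 0.2]
width: -0.002
grip_force: 2.1
clock: 9.0
tool_pos: [0.4911, -0.0018, 0.114]
orientation: [-3.142, 0.002, 1.633]
contact_force: [-1.4, -6.0, -1.1]
width: -0.0
grip_force: 2.8
clock: 9.2
tool_pos: [0.4911, -0.0017, 0.114]
orientation: [-3.142, 0.002, 1.633]
contact_force: [0.1, -6.2, -0.0]
width: 0.001
grip_force: 3.3
t 9.2 latch mm -0.3 64.5 z 0.114 rpy [-3.142e+00  2.000e-03  1.633e+00] F [ 0.1 -6.2 -0. ] w 0.001 tips 0.0726
('pics/scene2.png', 167, np.float64(2.8), np.float64(34.1)) ('pics/scene7.png', 179, np.float64(2.7), np.float64(90.7))
```

Force has risen to 6 N and the knob reads y ≈ 89-90 mm, so it is at the corner. I'll back off and go round to its −x side.

```bash
python3 -m crank '[[[0,-0.5,0,0,0],[0,-1,0,0,0],[0,-2,0,0,0],[0,-0.5,0,0,0],[0,0,-2,0,0],[0,0,-2,0,0],[0,0,-1,0,0],[0,0,0,0,0],[0,2,0,0,0],[0,2,0,0,0],[0,2,0,0,0],[0,0.5,0,0,0],[0,0,0,0,0],[0,0,0,0,0]]]'
python3 s.py 8
```

```text
clock: 10.7
tool_pos: [0.4402, 0.0208, 0.114]
orientation: [3.141, 0.0, 1.634]
contact_force: [0.3, 0.4, 0.3]
width: -0.0
grip_force: 0.0
t 10.7 latch mm -49.8 90.1 z 0.114 rpy [3.141 0.    1.634] F [0.3 0.4 0.3] w -0.0 tips 0.0726
knob 27 8.853780537486987 92.35529722943882
('pics/scene2.png', 167, np.float64(2.8), np.float64(34.1)) ('pics/scene8.png', 163, np.float64(4.0), np.float64(92.3))
```

View pics/top8.png

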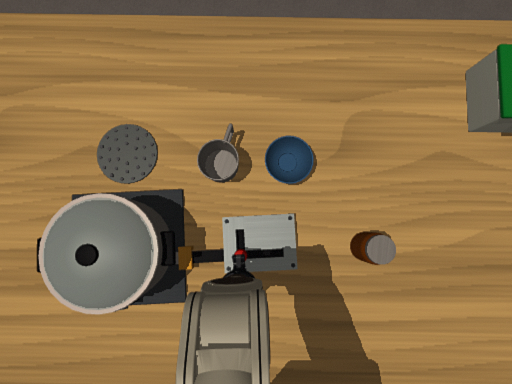

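The bolt is now in the keeper, the knob sits at the corner near pixel (240,254), and the hand is behind it on the −x side. I'll push +x gently.

```bash
python3 -m crank '[[[0,0,0.5,0,0],[0,0,0.5,0,0],[0,0,0.3,0,0],[0,0,0.3,0,0],[0,0,0.3,0,0],[0,0,0.3,0,0],[0,0,0.3,0,0],[0,0,0,0,0]]]'
python3 s.py 9
```

```text
clock: 11.6
tool_pos: [0.4643, 0.0226, 0.1138]
orientation: [-3.141, 0.0, 1.634]
contact_force: [-0.3, -0.3, 0.9]
width: 0.0
grip_force: 0.5
t 11.6 latch mm -25.5 90.4 z 0.1138 rpy [-3.141  0.     1.634] F [-0.3 -0.3  0.9] w 0.0 tips 0.0726
('pics/scene2.png', 167, np.float64(2.8), np.float64(34.1)) ('pics/scene9.png', 165, np.float64(4.7), np.float64(92.4))
```

```bash
python3 -m crank '[[[0,0,0.3,0,0],[0,0,0.3,0,0],[0,0,0.3,0,0],[0,0,0.3,0,0],[0,0,0.3,0,0],[0,0,0,0,0]]]'
python3 s.py 10
python3 -m crank '[[[0,0,0.3,0,0],[0,0,0.3,0,0],[0,0,0.3,0,0],[0,0,0.3,0,0],[0,0,0.3,0,0],[0,0,0,0,0]]]'
python3 s.py 11
```

```text
clock: 12.3
tool_pos: [0.48, 0.0236, 0.1138]
orientation: [3.141, -0.0, 1.634]
contact_force: [-1.3, 1.0, 0.1]
width: -0.004
grip_force: 0.7
t 12.3 latch mm -9.8 90.4 z 0.1138 rpy [ 3.141 -0.     1.634] F [-1.3  1.   0.1] w -0.004 tips 0.0726
('pics/scene2.png', 167, np.float64(2.8), np.float64(34.1)) ('pics/scene10.png', 177, np.float64(20.1), np.float64(91.5))
clock: 13.0
tool_pos: [0.4951, 0.0246, 0.1139]
orientation: [3.141, -0.0, 1.634]
contact_force: [-1.6, 0.6, -0.5]
width: 0.002
grip_force: 0.7
t 13.0 latch mm 5.3 90.4 z 0.1139 rpy [ 3.141 -0.     1.634] F [-1.6  0.6 -0.5] w 0.002 tips 0.0726
('pics/scene2.png', 167, np.float64(2.8), np.float64(34.1)) ('pics/scene11.png', 186, np.float64(34.4), np.float64(91.5))
```

```bash
python3 -m crank '[[[0,0,0.3,0,0],[0,0,0.3,0,0],[0,0,0.3,0,0],[0,0,0.3,0,0],[0,0,0.2,0,0],[0,0,0.1,0,0],[0,0,0,0,0]]]'
python3 -m crank '[[[0,0,0.1,0,0],[0,0,0.05,0,0],[0,0,0,0,0]]]'
python3 -m crank '[[[0,0,0.05,0,0],[0,0,0,0,0]]]'
python3 s.py 12
```

```text
clock: 13.8
tool_pos: [0.5097, 0.0255, 0.1139]
orientation: [3.141, -0.0, 1.634]
contact_force: [-2.0, 0.9, 0.5]
width: -0.001
grip_force: 0.9
clock: 14.1
tool_pos: [0.511, 0.0255, 0.1139]
orientation: [3.142, 0.0, 1.634]
contact_force: [-2.8, -0.1, -0.4]
width: 0.001
grip_force: 1.2
clock: 14.3
tool_pos: [0.5114, 0.0256, 0.1139]
orientation: [-3.142, 0.0, 1.634]
contact_force: [-2.1, 0.2, 1.4]
width: -0.0
grip_force: 1.2
t 14.3 latch mm 21.7 90.4 z 0.1139 rpy [-3.142  0.     1.634] F [-2.1  0.2  1.4] w -0.0 tips 0.0726
('pics/scene2.png', 167, np.float64(2.8), np.float64(34.1)) ('pics/scene12.png', 183, np.float64(51.0), np.float64(91.8))
```

Knob x is about 48 mm; I'll creep to the end stop.

```bash
python3 -m crank '[[[0,0,0.05,0,0],[0,0,0.05,0,0],[0,0,0,0,0]]]'
python3 -m crank '[[[0,0,0.05,0,0],[0,0,0,0,0]]]'
python3 -m crank '[[[0,0,0.05,0,0],[0,0,0,0,0]]]'
python3 -m crank '[[[0,0,0.05,0,0],[0,0,0,0,0]]]'
python3 s.py 13
```

```text
clock: 14.7
tool_pos: [0.5125, 0.0257, 0.1139]
orientation: [3.141, -0.0, 1.634]
contact_force: [-2.4, 0.6, 0.6]
width: -0.0
grip_force: 1.2
clock: 14.9
tool_pos: [0.513, 0.0257, 0.1139]
orientation: [3.141, -0.0, 1.634]
contact_force: [-2.6, 1.3, 0.8]
width: -0.002
grip_force: 1.2
clock: 15.1
tool_pos: [0.5135, 0.0257, 0.1139]
orientation: [-3.142, 0.0, 1.634]
contact_force: [-2.9, 0.4, 0.5]
width: 0.004
grip_force: 1.3
clock: 15.3
tool_pos: [0.5137, 0.0258, 0.1139]
orientation: [-3.141, -0.0, 1.634]
contact_force: [-3.9, 0.2, 2.1]
width: -0.002
grip_force: 1.9
t 15.3 latch mm 23.9 90.4 z 0.1139 rpy [-3.141 -0.     1.634] F [-3.9  0.2  2.1] w -0.002 tips 0.0726
('pics/scene2.png', 167, np.float64(2.8), np.float64(34.1)) ('pics/scene13.png', 180, np.float64(52.7), np.float64(92.0))
```

```bash
python3 -m crank '[[[0,0,0.05,0,0],[0,0,0.05,0,0],[0,0,0,0,0]]]'
python3 -m crank '[[[0,0,-0.5,0,0],[0,0,-1,0,0],[0,0,-2,0,0],[0,0,-2,0,0],[0,0,0,-2,0],[0,0,0,-4,0],[0,0,-3,-4,0],[0,0,-3,-4,0],[0,0,-2,0,0],[0,0,0,0,0],[0,0,0,0,0],[0,0,0,0,0]]]'
python3 s.py 14; python3 -c "
import cv2,numpy as np
f=lambda n,a,b,c,d:cv2.resize(cv2.imread(n)[a:b,c:d],(400,400),interpolation=2)
cv2.imwrite('pics/e.png',np.hstack([f('pics/scene14.png',120,250,220,350),f('pics/top14.png',190,300,190,300)]))"
```

```text
clock: 15.7
tool_pos: [0.5141, 0.0258, 0.1139]
orientation: [-3.14, -0.0, 1.634]
contact_force: [-5.7, 0.2, 5.2]
width: 0.002
grip_force: 3.1
clock: 16.9
tool_pos: [0.3808, 0.0173, 0.2534]
orientation: [3.141, 0.0, 1.634]
contact_force: [0.9, 0.3, 0.3]
width: 0.0
grip_force: 0.0
t 16.9 latch mm -109.2 90.4 z 0.2534 rpy [3.141 0.    1.634] F [0.9 0.3 0.3] w 0.0 tips 0.0726
knob 121 49.72266668623069 90.37857725537215
('pics/scene2.png', 167, np.float64(2.8), np.float64(34.1)) ('pics/scene14.png', 175, np.float64(50.1), np.float64(91.3))
```

View pics/e.png

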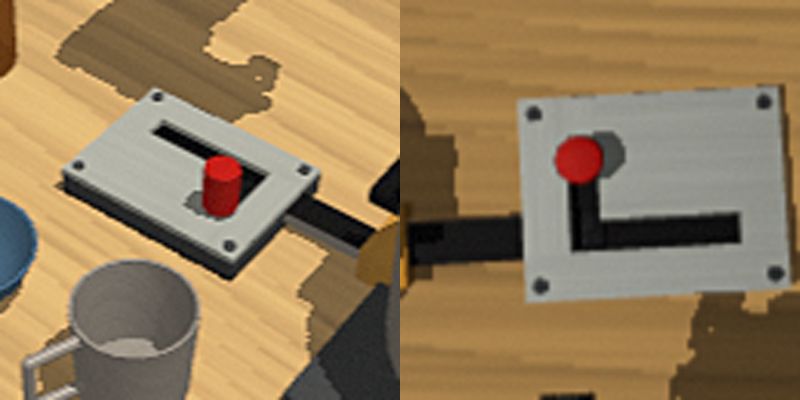

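The knob stands at the end of the short leg, at latch (49.7, 90.4) mm, with the bolt in the keeper. The hand is clear, so I'm handing in.

```bash
python3 -c "
from station import ticket
print(ticket.hand_in())"
```

```text
the job is handed in; nothing more can be done
None
```

The knob was pushed round the corner to the end of the short leg, at about latch (49.7, 90.4) mm by the last camera reading. I saw at most about 8 N of force, the hand ended clear of everything, and the job is handed in at about 17 s of the 42 s allowed; no verdict was returned.

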